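# Unlock the cam and seat the cake

### The job

On the stamping jig, push the cam's lever round with the fingertips until the cam's low point faces the roller of the follower slide (the lever then points straight along the lane, away from the slide). Only then push the slide forward by its upright plate until it is fully home, so that the slide seats the moon cake against the end stop. Do not touch, lift or carry the cake with the robot, and leave the things round the jig where they are.

Things in the scene. Friction and masses are not known exactly. Their poses are not given: they have to be found in the camera images.
- jig: Fixed aluminium bed plate, 200 x 190 x 12 mm. Origin on the table; x = the way the slide is pushed, y to the left of it, z up; plate spans x -105..95, y -85..105 mm. Left half: cake lane along x at y = 50 mm between steel rails (80 mm apart, tops 30 mm high), closed by an end stop with its face at x = 77 mm, top 34 mm high. Right half: cam with its pivot at x 40, y -50 mm. Place and angle vary.
- cam_pivot (a point): Point on the cam's upright pivot axis, 52 mm above the table, at mid-height of the lever.
- lever_push (a point): Middle of the cam lever's blade, 62 mm out from the pivot axis, 52 mm above the table. The lever is an upright black blade 12 mm thick, 38 to 66 mm above the table, from 8 to 80 mm out, straight over the cam's high lobe. Nothing under its swing is higher than 34 mm. Pushed sideways, it stays where it is left.
- cam (a joint): Cam angle (rad), anticlockwise from above = the lever's direction in the jig's frame: 0 = lever along +x, low point to the roller; -1.57 = lever to -y (right); near -3 = lever back over the roller, high point. Starts -2.8 to -1.9, limits -2.95 and 0.7; about 4 N at lever_push turns it. Disc radius 32 mm, centre 18 mm off the pivot; lets the slide home only within about 0.6 rad of 0.
- slide (a joint): Travel of the follower slide along the jig's +x (m): 0 = fully back, 0.038 = fully home at its fixed stop. Starts between 0 and 0.004; about 3 N moves it when the cam is low, and it stays where it is left.
- slide_push (a point): Rear (-x) face of the slide's upright steel push plate, 55 mm above the table. Plate 50 mm wide along y, 8 mm thick, 27 to 73 mm above the table; free space behind it. The slide's crosshead is 29 mm high, its white pusher block in the lane 36 mm, its roller arm 34 mm.
- roller (a point): Centre of the slide's follower roller (20 mm diameter, 20 mm above the table), in line with the cam's pivot along the jig's x.
- cake_center (a point): Centre (half-way up, 28.5 mm above the table at the start) of the moon cake that lies loose in the lane: round, 73 mm across, 33 mm high, 0.11 kg. It lies between the slide's pusher and the end stop.
- stamp: Bystander: black date stamp, 36 x 62 x 97 mm, standing past the end stop; origin centre of underside.
- pattern_plate: Bystander: white round pattern plate, 56 mm across, 11 mm high, lying ahead of the cam; origin centre of underside.
- spare_cake: Bystander: another moon cake, 73 mm across, 33 mm high, on the table behind the jig, in line with the lane; origin centre of underside.
Mind the look-alikes: they are no part of the job. Leave any blue look-alike of the part that bears cake_center alone.

How it is judged (in metres and radians):
On the way, in this order (a step that is already met when the one before it is completed fails the run):
1. the cam is turned to its low point while the slide is still back (value of joint cam between -0.5 and 0.5 rad and value of joint slide below 0.012 m), for 0.2 s.
2. the slide is pushed home with the cam at its low point (value of joint cam between -0.5 and 0.5 rad and value of joint slide above 0.0355 m), for 0.2 s.
At the end, for the whole second after the job is handed in: The cam stands within 0.5 rad of its low point, the slide within 2.5 mm of its home stop, and the cake lies flat and at rest in the lane against the end stop (no gap over about 5 mm) (all of step 2 and x of cake_center in the frame of jig between 0.0345 and 0.044 m and y of cake_center in the frame of jig between 0.04 and 0.06 m and z of cake_center in the frame of jig between 0.024 and 0.034 m and angle between cake's own z axis and vertical below 0.15 rad and linear speed of cake below 0.02 m/s); the robot touches nothing.
It fails at once if the slide is pushed forward (12 mm or more) while the cam is away from its low point (value of joint slide above 0.012 m and (value of joint cam below -0.65 rad or value of joint cam above 0.65 rad)).
It fails at once if the robot touches the cake (contact force between any of the fingers, the arm and cake above 0.5 N).
It fails at once if the cake is lifted or tipped (height (world z) of cake_center above 0.04 m or angle between cake's own z axis and vertical above 0.3 rad).
It fails at once if a thing standing round the jig is moved by 20 mm or more (distance of any of stamp, pattern_plate, spare_cake from where it was at the start of the episode above 0.02 m).
It also fails if it takes over 54 s, if anything falls off the work surface, if the arm or the gripper's body presses on something with over 40 N, if the wrist force passes 120 N, or if a joint passes its speed limit or range.

### The arm

A 6-joint arm with a two-finger parallel gripper is mounted at the origin on the work surface; the furniture and walls round the work are solid. World frame = base frame: x ahead of the robot, y to its left, z up, the work surface at z = 0. Lengths are in m, angles in degrees, forces in N, time in s.
With the tool pointing down it reaches from about 0.35 to 0.875 m from the base axis. Payload 4.2 kg.
Tool frame: the origin (TCP) lies midway between the tips of the shut fingers; the grasp point (between the pads) lies 19 mm behind it; y points along the fingers, z is the direction in which the jaws open and shut, and the axes are right-handed (so a half turn about y gives the same grasp; the last joint's range is limited). The gripper opens to 87 mm and grips with 3 to 60 N. Pads are 19 mm wide; open, the fingers measure 117 mm over their backs; the gripper's body (75 mm by 190 mm) begins 51 mm behind the grasp point.
Start: joints at [-49.011, 22.042, 0.453, 0, -68.411, -14.817], TCP at [0.276, -0.561, 0.223] pointing down, gripper open.
Joint ranges: [-179.83, 179.83], [-69.29, 118.12], [-61.27, 80.66], [-181.25, 117.63], [-171.15, -9.14], [-177.46, 177.46]. Speed limits (degrees/s): [159.86, 159.86, 180, 180, 180, 180].

### API

Orientations are given as [roll, pitch, yaw] about the fixed x, y, z axes, in that order (R = Rz(yaw) Ry(pitch) Rx(roll)).
In Python, from workcell import env gives the robot as it stands. The module is installed in compiled form; this text tells all that it offers. Calls block until the motion is done:
- env.goto(position, orientation): joint-space move of the TCP to a pose.
- env.move_straight(position, rotation=None, rate=0.15, force_limit=None): straight line of the TCP; rotation=None keeps the orientation; rate is the mean speed in m/s. With force_limit (N) it stops when the force on the tool has changed by that much, and returns True; else False.
- env.set_joints(angles): joint-space move.
- env.gripper_to(opening, grasp_force=None): opening from 0.0 (shut) to 1.0 (fully open); grasp_force is the grip in N (None keeps the last); returns when the fingers have stopped.
- env.dwell(seconds).
- env.inverse_kinematics(position, orientation): joint angles nearest the present ones, or None.
- env.read_state(): the state.
- env.grab_frame(name): name is "side" or "top"; returns a dict with "image" (420x560x3 uint8, blue, green, red), "fx", "fy", "cx", "cy" (pixels), "D" ([k1, k2, p1, p2, k3] as OpenCV has them; the pictures are not rectified), "position" and "orientation" of the camera in the world. Camera axes: x right, y up, looking along -z (the intrinsics and any distortion apply to the point x, -y, -z); pixel columns grow to the right and rows downward; lengths in m; the calibration is good to about 2 mm. A picture is of the moment at which its call begins. There is no depth.
A pose or a line that the arm cannot do raises env.Unreachable and nothing moves.
- env.close_job(): hands the job in, once; it reports no verdict.
Trained networks look in a picture, given as the dict that the camera call returned (one of the last four; its "shot" number tells which), for a name from the list of things; names that differ only in an ending like _2 or _b are one class to them, and where a whole thing is asked for, a point or a joint stands for the part that bears it (a point fixed in the world has none). Each returns a list of dicts, best first, with "score" (0 to 1); they miss things now and then, are a little off and sometimes report something else, mostly with a low value. They report only what shows in the picture. A call takes as long as a camera call. They do not tell look-alikes from the thing itself.
- env.search_frame(picture, thing): "xyz" ([x, y, z] in m, in world coordinates, good to about 4 mm: the middle of the surface that is visible of it).
- env.trace(picture, thing): "mask" (420x560 bool, what is visible of it).
The state is a dict: "clock": time; "joint_positions": joint angles; "qvel": joint speeds; "joint_torque": joint torques, N m; "position": TCP position; "tool_rot": TCP orientation; "force": force on the tool from outside, world axes, zero at the start; "wrist_torque": the same for the moment, N m; "opening": opening from 0.0 (shut) to 1.0 (fully open).
Only numpy, scipy, OpenCV 4.12 (cv2) and the standard library are available. Lean on these libraries where they do the work, as an engineer would, in place of code of your own. Each camera call takes 0.05 s, during which the arm holds its last target. There are 200 camera calls.

## Working session

There is one attempt and no reset: what is moved stays moved. The work goes in short steps, each a Python script; the robot and the scene stay as the last script left them, time stands still between calls to the robot, and variables do not carry over. Pictures are saved under pics/ and viewed, about 8 in all and at most 12, crops included, and the job is handed in when it is done.

```bash
mkdir -p pics; cat > h.py <<'E'
from workcell import env
import numpy as np, cv2
from scipy.spatial.transform import Rotation as R
def rot(o):
    o=np.array(o,float)
    return o if o.shape==(3,3) else (R.from_quat(o).as_matrix() if o.size==4 else R.from_euler('xyz',o,degrees=True).as_matrix())
def K(p): return np.array([[p['fx'],0,p['cx']],[0,p['fy'],p['cy']],[0,0,1.]])
def px2w(p,px,z):
    u=cv2.undistortPoints(np.array([[px]],float),K(p),np.array(p['D'],float))[0,0]
    d=rot(p['orientation'])@np.array([u[0],-u[1],-1]); c=np.array(p['position'])
    return c+d*(z-c[2])/d[2]
def w2px(p,P):
    q=(np.atleast_2d(P)-np.array(p['position']))@rot(p['orientation'])
    q=q*[1,-1,-1]
    return cv2.projectPoints(q.reshape(-1,1,3),np.zeros(3),np.zeros(3),K(p),np.array(p['D'],float))[0][:,0]
E
python3 - <<'E'
from h import *
s=env.read_state();print(s['clock'],s['position'],s['tool_rot'])
for n in('top','side'):
    p=env.grab_frame(n);cv2.imwrite(f'pics/{n}1.png',p['image'])
    print(n,p['position'],p['orientation'],p['fx'])
    for t in('jig','cam_pivot','lever_push','slide_push','roller','cake_center','stamp','pattern_plate','spare_cake'):
        for d in env.search_frame(p,t)[:3]: print(t,np.round(d['xyz'],3),round(d['score'],2),w2px(p,d['xyz'])[0].round())
E
```

```text
0.0 [ 0.27543515 -0.56037098  0.22147596] [-8.98761401e+01  4.74694031e-03  2.61629643e+01]
top [0.35004853 0.01818787 1.02731639] [  3.64546926   1.54927964 -89.63560214] 542.189579989327
jig [ 0.444 -0.052  0.012] 0.75 [329. 192.]
jig [ 0.385 -0.031  0.038] 0.23 [318. 222.]
cam_pivot [ 0.443 -0.048  0.013] 0.9 [327. 192.]
lever_push [0.498 0.005 0.029] 0.59 [299. 161.]
slide_push [ 0.448 -0.094  0.027] 0.57 [352. 189.]
roller [ 0.449 -0.09   0.032] 0.87 [350. 188.]
roller [ 0.442 -0.214  0.029] 0.45 [416. 192.]
cake_center [ 0.387 -0.029  0.038] 0.56 [317. 221.]
stamp [0.369 0.106 0.095] 0.9 [240. 230.]
pattern_plate [0.444 0.131 0.009] 0.67 [232. 191.]
pattern_plate [ 0.445 -0.093  0.03 ] 0.18 [351. 190.]
spare_cake [ 0.443 -0.212  0.027] 0.73 [414. 192.]
side [0.04677134 0.87611628 0.52432065] [  63.25478518   -1.28403907 -156.02643007] 449.5989620507648
jig [0.467 0.003 0.027] 0.98 [265. 217.]
cam_pivot [0.467 0.008 0.026] 0.58 [264. 218.]
lever_push [0.502 0.016 0.04 ] 0.74 [250. 212.]
lever_push [ 0.433 -0.2    0.029] 0.41 [308. 189.]
slide_push [ 0.46  -0.087  0.033] 0.92 [283. 202.]
roller [ 0.463 -0.089  0.032] 0.6 [282. 201.]
cake_center [0.298 0.24  0.024] 0.93 [291. 289.]
cake_center [ 0.362 -0.026  0.038] 0.67 [310. 217.]
stamp [0.384 0.123 0.045] 0.92 [276. 241.]
pattern_plate [0.439 0.136 0.008] 0.86 [250. 253.]
spare_cake [ 0.436 -0.198  0.027] 0.98 [307. 190.]
```

```bash
python3 - <<'E'
import cv2
a=cv2.imread('pics/top1.png')[90:290,180:450]; cv2.imwrite('pics/top1c.png',cv2.resize(a,None,fx=2.9,fy=2.9,interpolation=cv2.INTER_CUBIC))
E
```

```text
(no output)
```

View pics/top1c.png

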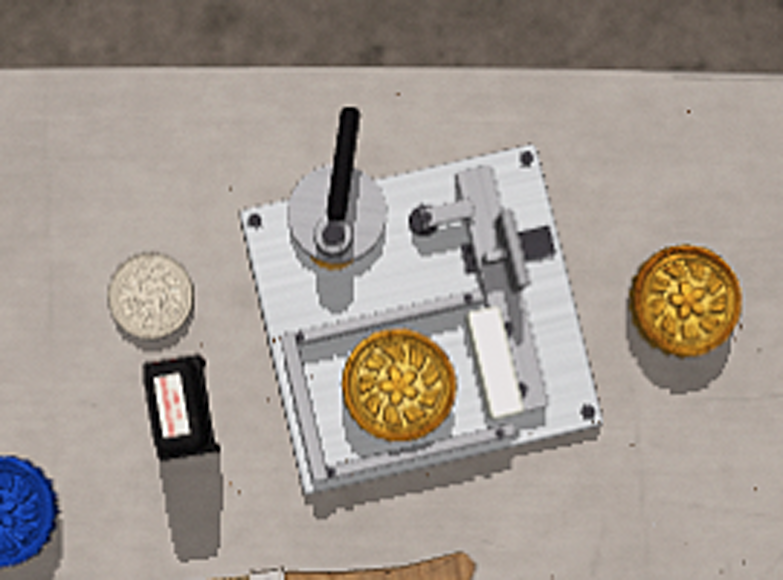

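View pics/side1.png

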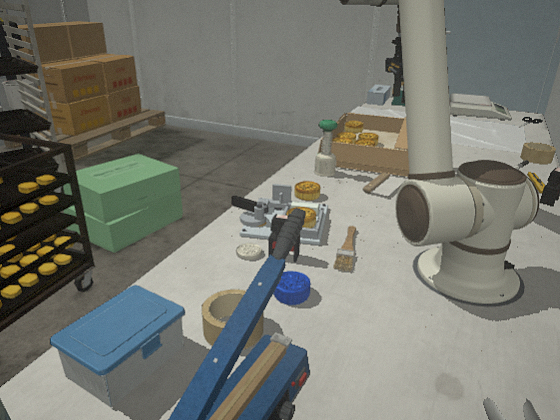

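The blue cake at about (187,255) in the top picture is the look-alike. The gold cake at (414,192) on the right is the spare. The jig's cake is the gold one between the rails, at (317,221). The pivot is at about (295,171) and the lever tip at (300,128), so the lever points to +x world and has to swing to the left in the image.

Next I'll fit the jig pose from its corners and check it with an overlay.

```bash
cat > fit.py <<'E'
from h import *
from scipy.optimize import least_squares
def J(q,pts):
    c,s=np.cos(q[2]),np.sin(q[2]); pts=np.atleast_2d(np.array(pts,float))
    return np.c_[q[0]+c*pts[:,0]-s*pts[:,1], q[1]+s*pts[:,0]+c*pts[:,1], pts[:,2]]
E
python3 - <<'E'
from fit import *
p=env.grab_frame('top')
cr=lambda u,v:(180+u/2.9-.3,90+v/2.9-.3)
obj=np.array([[95,-85,12],[-105,-85,12],[-105,105,12],[95,105,12]])/1000.
img=np.array([cr(240,210),cr(535,147),cr(601,420),cr(306,488)])
f=lambda q:(w2px(p,J(q,obj))-img).ravel()
r=least_squares(f,[.45,-.05,1.4]);q=r.x;print(q,np.degrees(q[2]),r.fun.round(1))
np.save('q.npy',q)
inv=lambda u,v,z:(lambda P:((np.array([[np.cos(q[2]),np.sin(q[2])],[-np.sin(q[2]),np.cos(q[2])]]))@(P[:2]-q[:2])*1000).round(1))(px2w(p,cr(u,v),z))
piv=inv(333,235,.066);tip=inv(349,110,.066)
print('piv',piv,'tip',tip,np.arctan2(*(tip-piv)[::-1]))
print('plate top',inv(506,210,.073),inv(524,285,.073),'roller',inv(420,219,.034),'cake',inv(399,384,.045))
print('stamp',inv(175,360,.097),inv(213,453,.097),inv(145,365,.097),'pattern',inv(150,295,.011))
im=cv2.resize(p['image'][90:290,180:450],None,fx=2.9,fy=2.9)
D=lambda P,c:[cv2.circle(im,tuple(int(x) for x in (a-[180,90])*2.9+1),3,c,-1) for a in w2px(p,J(q,np.array(P)/1000.))]
D(obj*1000,(0,0,255));D([[40,-50,66],[40,-50,52]],(0,255,0));D([[77,10,34],[77,90,34]],(255,0,255))
for a in(-1.9,-1.8,-1.7,-1.6): D([[40+80*np.cos(a),-50+80*np.sin(a),66]],(255,255,0))
cv2.imwrite('pics/ov.png',im)
E
```

```text
[ 0.4397981  -0.03779101  1.79975177] 103.1181803932269 [-0.5 -0.8  0.4 -2.2  1.   1.2 -1.   1.7]
piv [ 41.  -46.8] tip [  13.7 -121. ] -1.9233494606050736
plate top [-65.7 -37.5] [-65.7   9.9] roller [-16.5 -48.6] cake [21. 51.]
stamp [150.2   8.9] [140.2  67.7] [168.4   7.9] pattern [164.  -42.2]
```

View pics/ov.png

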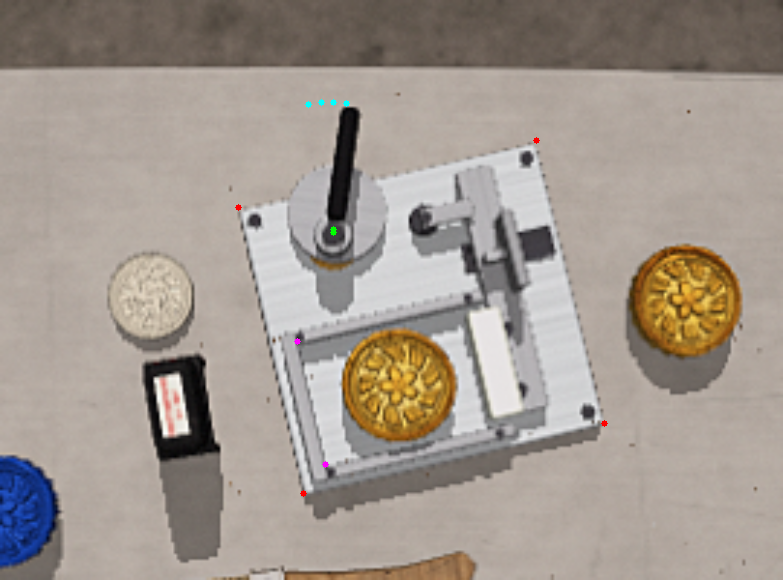

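The overlay fits to about 2 mm: pivot dot at (333,231), end-stop dots on its face. I'm shifting the fit 2 mm in world -x. The lever is at about -1.92 rad and the push plate is at jig x≈-66, y≈-14. Now I'll push the lever along an arc.

```bash
cat > lever.py <<'E'
from fit import *
q=np.load('q.npy');q[0]-=.002
def pose(a,r=.058,off=.0155,z=.046):
    # tool centre behind the lever (clockwise side) at lever angle a; jaw axis along the lever
    P=J(q,[[.040+r*np.cos(a)+off*np.sin(a), -.050+r*np.sin(a)-off*np.cos(a), z]])[0]
    yaw=np.degrees(a+q[2])-90
    return P,[-90,0,yaw]
E
python3 - <<'E'
from lever import *
for a in np.linspace(-1.92,0.1,6):
    P,o=pose(a);print(a.round(2),P.round(3),o[2].round(),np.round(env.inverse_kinematics(P,o) if env.inverse_kinematics(P,o) is not None else [0]))
P,o=pose(-1.95,off=.032,z=.15); env.goto(P,o)
p=env.grab_frame('side');cv2.imwrite('pics/s2.png',cv2.resize(p['image'][120:280,180:400],None,fx=3.5,fy=3.5))
print(env.read_state()['clock'],env.read_state()['position'],P)
E
```

```text
-1.92 [ 0.533 -0.01   0.046] -97.0 [ 16.  25. -25.   0. -40. 157.]
-1.52 [0.537 0.014 0.046] -74.0 [0]
-1.11 [0.532 0.037 0.046] -51.0 [  21.   25.  -25.    0.  -40. -162.]
-0.71 [0.518 0.057 0.046] -27.0 [  24.   24.  -27.   -0.  -40. -142.]
-0.3 [0.497 0.069 0.046] -4.0 [  26.   22.  -29.   -0.  -38. -121.]
0.1 [0.473 0.072 0.046] 19.0 [ 28.  21. -33.  -0. -37. -99.]
3.6333 [ 0.53005877 -0.02816693  0.1500581 ] [ 0.52997158 -0.02780796  0.15      ]
```

View pics/s2.png

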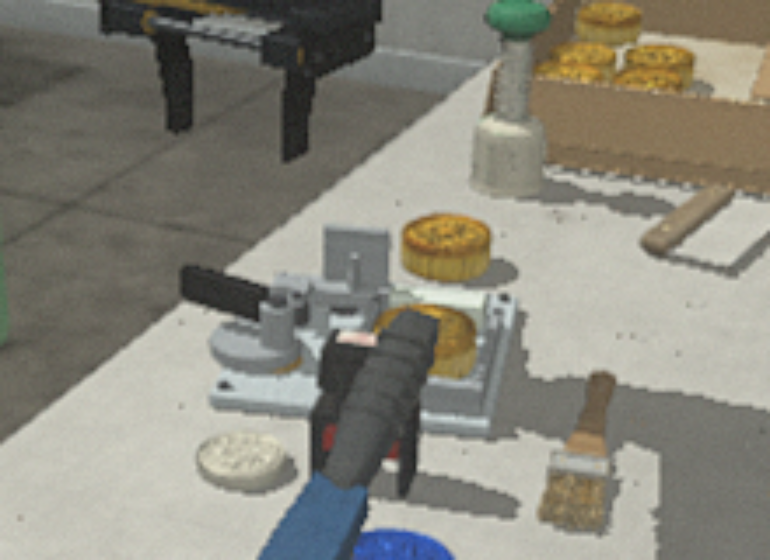

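The side picture shows the lever at crop (230,290), with the open gripper above the far side of it and clear of everything. I'll add a half turn to the yaw so joint 6 doesn't wrap, shut the gripper, go down and push.

```bash
sed -i 's/)-90$/)+90/' lever.py; python3 - <<'E'
from lever import *
env.gripper_to(0.0,20)
P,o=pose(-1.95,off=.032,z=.15); env.goto(P,o)
P,o=pose(-1.95,off=.032); print('down hit',env.move_straight(P,o,rate=.1,force_limit=8)); 
f0=env.read_state()['force']
for a in np.linspace(-1.9,-1.0,6):
    P,o=pose(a); h=env.move_straight(P,o,rate=.06,force_limit=25)
    s=env.read_state();print(round(a,2),h,np.round(s['force']-f0,1),np.abs(s['position']-P).max().round(4))
    if h: break
print(s['clock'])
p=env.grab_frame('top');cv2.imwrite('pics/t3.png',cv2.resize(p['image'][90:290,180:450],None,fx=2.9,fy=2.9))
E
```

```text
down hit False
-1.9 False [ 0.2 -0.   0.2] 0.0006
-1.72 False [ 0.6 -2.1  2. ] 0.0002
-1.54 False [-1.2 -2.   0.9] 0.0004
-1.36 False [-0.1 -2.4  0.2] 0.0002
-1.18 False [ 1.2 -0.7 -0.1] 0.0002
-1.0 False [ 0.4 -2.1  0.1] 0.0003
11.1417
```

View pics/t3.png

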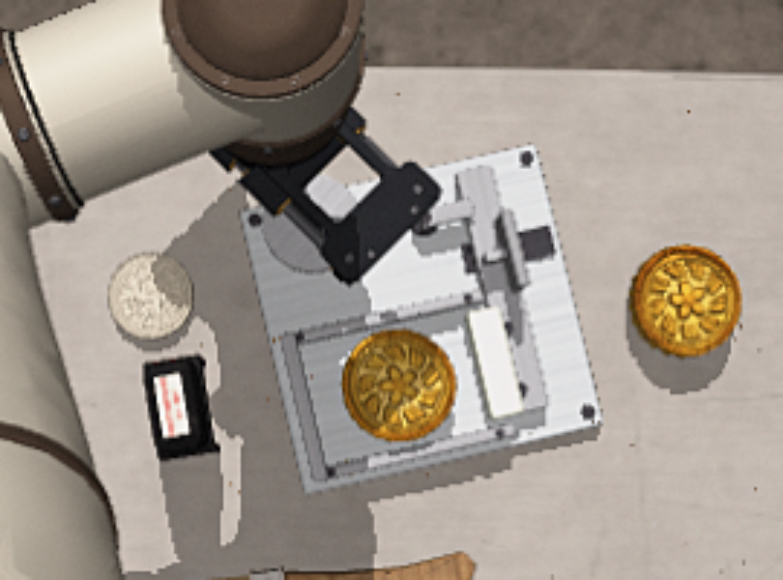

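The cam disc has turned with the lever, the slide, cake and bystanders haven't moved, and the forces are about 2 N. I'll carry on to the low point, then back off and look.

```bash
python3 - <<'E'
from lever import *
for a in np.linspace(-.83,0.0,6):
    P,o=pose(a); h=env.move_straight(P,o,rate=.06,force_limit=25)
    s=env.read_state();print(round(a,2),h,np.round(s['force'],1))
    if h: break
P,o=pose(0,off=.045); env.move_straight(P,o,rate=.1)
P,o=pose(0,off=.06,z=.17); env.move_straight(P,o,rate=.2)
# over to behind the push plate, high
yaw=np.degrees(q[2])+180-360+180 
P=J(q,[[-.115,-.014,.17]])[0]; o=[-90,0,np.degrees(q[2])]
print(P,env.inverse_kinematics(P,o)); 
env.goto(P,o)
p=env.grab_frame('top');cv2.imwrite('pics/t4.png',cv2.resize(p['image'][90:290,180:450],None,fx=2.9,fy=2.9))
p=env.grab_frame('side');cv2.imwrite('pics/s4.png',cv2.resize(p['image'][120:280,180:400],None,fx=3.5,fy=3.5))
print(env.read_state()['clock'])
E
```

```text
-0.83 False [ 1.8 -1.3 -0.1]
-0.66 False [ 0.7 -1.6 -0.3]
-0.5 False [ 1.3 -1.8  0.1]
-0.33 False [ 2.2 -0.9  1.2]
-0.17 False [ 2.9 -0.8  1.3]
0.0 False [2.9 0.8 2. ]
[ 0.4775332  -0.14661252  0.17      ] [  1.58924127  12.60666088 -21.31988205   0.         -56.07345707
  11.52893913]
15.4583
```

View pics/t4.png

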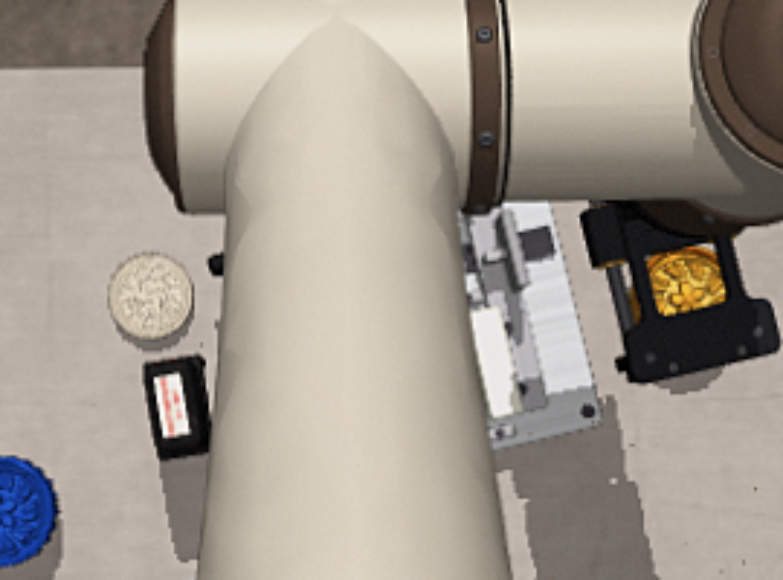

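View pics/s4.png

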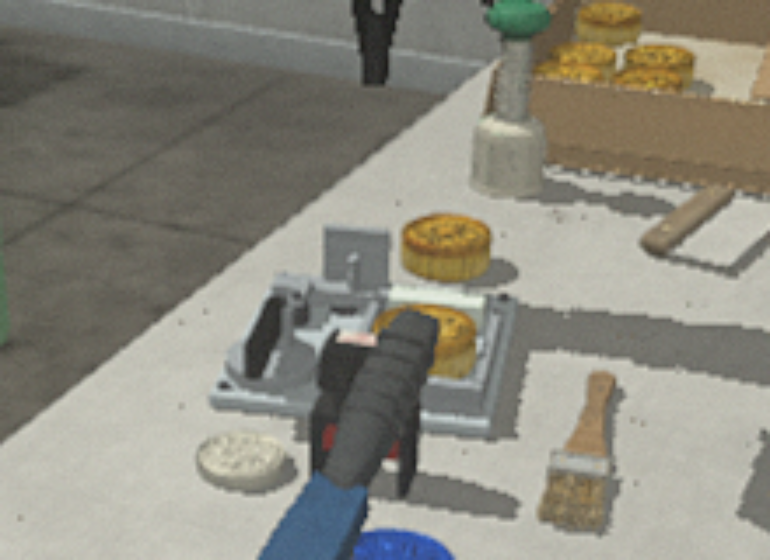

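The lever tip at top crop (215,264) puts the lever about 0.06 rad from the lane direction, and the side picture agrees. The slide is still back. Next I'll push the plate home.

```bash
python3 - <<'E'
from lever import *
c,s_=np.cos(q[2]),np.sin(q[2]); o=[-90,0,np.degrees(q[2])-90]
jx=lambda:((np.array(env.read_state()['position'])[:2]-q[:2])@[c,s_]*1000).round(1)
o=[-90,0,np.degrees(q[2])]  # jaw axis along jig y
g=lambda x,z:J(q,[[x,-.014,z]])[0]
print('down',env.move_straight(g(-.115,.048),rate=.12,force_limit=8))
print('touch',env.move_straight(g(-.030,.048),rate=.035,force_limit=20),jx(),env.read_state()['force'].round(1),env.read_state()['clock'])
p=env.grab_frame('side');cv2.imwrite('pics/s5.png',cv2.resize(p['image'][120:280,180:400],None,fx=3.5,fy=3.5))
E
```

```text
down False
touch True -48.4 [ 1. -6.  1.] 18.3583
```

View pics/s5.png

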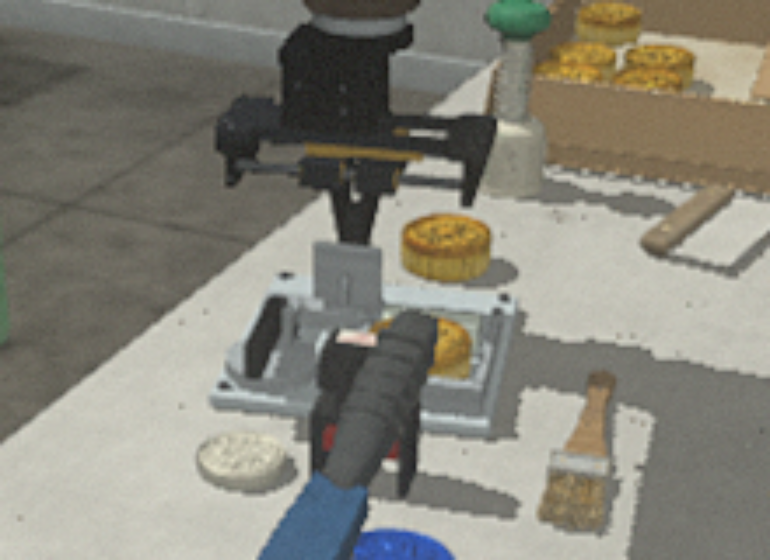

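The slide has moved well forward, but it stopped at -48 where I expected about -41. I'll push again, more slowly and with a higher limit, to see whether this is the hard stop.

```bash
python3 - <<'E'
from lever import *
c,s_=np.cos(q[2]),np.sin(q[2])
jx=lambda:((np.array(env.read_state()['position'])[:2]-q[:2])@[c,s_]*1000).round(1)
g=lambda x,z:J(q,[[x,-.014,z]])[0]
for F in (15,30):
    print('push',env.move_straight(g(-.034,.048),rate=.02,force_limit=F),jx(),env.read_state()['force'].round(1))
env.move_straight(g(-.09,.048),rate=.1); env.move_straight(g(-.11,.2),rate=.2)
o=[-90,0,26.]; env.goto([.276,-.5,.25],o)
p=env.grab_frame('top');cv2.imwrite('pics/t6.png',cv2.resize(p['image'][90:290,180:450],None,fx=2.9,fy=2.9))
print(env.read_state()['clock'])
E
```

```text
push True -48.5 [ 0.7 -3.8  1. ]
push True -48.5 [ 0.9 -5.8  0.8]
22.1417
```

View pics/t6.png

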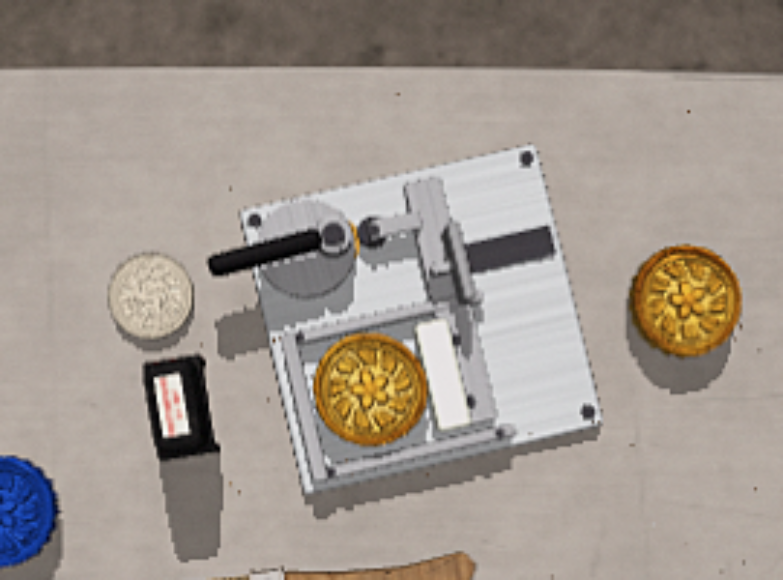

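The lever is along the lane with its tip at (213,264), and the bystanders haven't moved. I need numbers for slide travel and cake position before I accept that it is home.

```bash
python3 - <<'E'
from lever import *
p=env.grab_frame('top')
cr=lambda u,v:(180+u/2.9-.3,90+v/2.9-.3)
M=np.array([[np.cos(q[2]),np.sin(q[2])],[-np.sin(q[2]),np.cos(q[2])]])
w=lambda P:(M@(np.array(P)[:2]-q[:2])*1000).round(1)
inv=lambda u,v,z:w(px2w(p,cr(u,v),z))
im0=cv2.imread('pics/top1.png');im1=p['image'];g=lambda i:cv2.cvtColor(i,cv2.COLOR_BGR2GRAY)
# slide travel by template shift of pusher block, roller, push plate
def shift(u0,v0,u1,v1,z,n):
    x0,y0=[int(a) for a in cr(u0,v0)];x1,y1=[int(a) for a in cr(u1,v1)]
    k=4;A=cv2.resize(im0[y0:y1,x0:x1],None,fx=k,fy=k,interpolation=cv2.INTER_CUBIC)
    oy,ox=y0-15,x0-35
    B=cv2.resize(im1[oy:y1+15,ox:x1+15],None,fx=k,fy=k,interpolation=cv2.INTER_CUBIC)
    _,s,_,l=cv2.minMaxLoc(cv2.matchTemplate(B,A,cv2.TM_CCOEFF_NORMED))
    c0=np.array([(x0+x1)/2,(y0+y1)/2]);d=np.array([l[0]/k+ox-x0,l[1]/k+oy-y0])
    print(n,round(s,2),w(px2w(p,c0,z)),w(px2w(p,c0+d,z)),'move',(w(px2w(p,c0+d,z))-w(px2w(p,c0,z))))
shift(465,300,525,420,.036,'block');shift(408,200,450,240,.034,'roller');shift(495,200,530,295,.073,'plate');shift(340,325,460,445,.045,'cake')
for pic,n in((p,'top'),(env.grab_frame('side'),'side')):
  for t in('cake_center',):
    for d in env.search_frame(pic,t)[:3]: print(n,t,w(d['xyz']),np.round(d['xyz'],3),round(d['score'],2))
print('piv',inv(333,233,.066),'endstop far',inv(298,342,.034),'near',inv(326,467,.034),'cake',inv(370,388.5,.045))
a=inv(213,264,.066)-inv(333,233,.066);print('lever',np.arctan2(a[1],a[0]))
im=cv2.resize(im1[165:270,270:375],None,fx=5.6,fy=5.6,interpolation=cv2.INTER_CUBIC)
for P in w2px(p,J(q,[[.077,y,.034] for y in(.01,.03,.05,.07,.09)])): cv2.circle(im,tuple(int(v) for v in (P-[270,165]+.5)*5.6),2,(255,0,255),-1)
cv2.imwrite('pics/t7.png',im)
E
```

```text
block 0.72 [-42.1  46.9] [-8.  47.6] move [34.1  0.7]
roller 0.91 [-21.5 -49.9] [ 12.7 -50. ] move [34.2 -0.1]
plate 0.95 [-64.1 -17.2] [-30.2 -17.1] move [33.9  0.1]
cake 0.83 [21.  48.8] [38.8 47.5] move [17.8 -1.3]
top cake_center [283.3  70.1] [0.305 0.222 0.026] 0.95
top cake_center [40.5 43.7] [ 0.386 -0.008  0.038] 0.64
side cake_center [302.8  75.1] [0.296 0.24  0.026] 0.71
side cake_center [48.9 70.4] [ 0.358 -0.006  0.041] 0.7
side cake_center [-26.3 -13.3] [ 0.457 -0.06   0.03 ] 0.47
piv [ 40.3 -50. ] endstop far [76.2  8.7] near [76.5 89.7] cake [38.8 47.8]
lever 0.028825565267201078
```

View pics/t7.png

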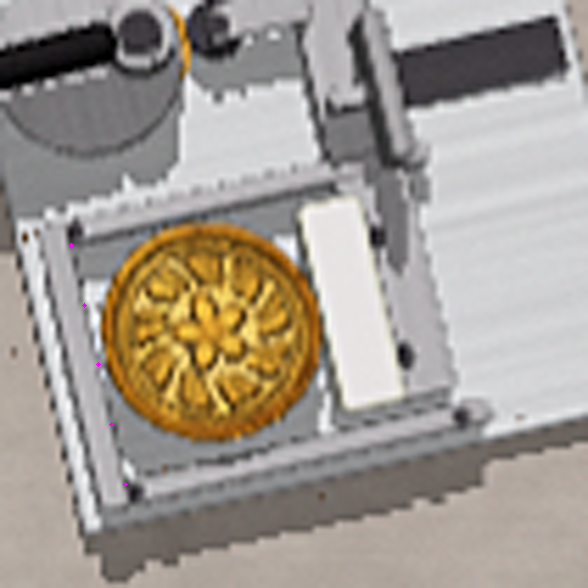

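The template match shows the slide moved 34.1 mm from a start of 0–4 mm. It stopped at the same spot (within 0.1 mm) at 15 N and 30 N limits, when about 3 N moves it. The roller is about 23 mm from the pivot, as close as home allows. The lever measures 0.03 rad and the cake x≈38.8, y≈48 mm, all inside the limits. The robot is clear, so I'm handing in.

```bash
python3 -c "
from h import *
s=env.read_state();print(s['clock'],s['position'],s['force']);print(env.close_job())"
```

```text
22.3417 [ 0.27671528 -0.49948814  0.2500044 ] [-0.26098989  0.30115988  0.24208813]
the job is handed in; nothing more can be done
None
```

I pushed the cam lever round from about -1.92 rad to its low point with the shut fingertips. Then I pushed the slide by its upright plate until it met a hard stop, moved the arm clear and handed in at 22.3 s. No verdict was reported.

**Last checks:**

| Check | Measured | Required |
|---|---|---|
| Cam angle | about 0.03 rad (0.06 in an earlier picture) | within 0.5 rad of 0 |
| Cake centre, jig x | about 38.8 mm | 34.5–44 mm |
| Cake centre, jig y | about 48 mm | 40–60 mm |
| Slide travel seen in the pictures | 34 mm, from a start of 0–4 mm | 35.5 mm absolute |

In the last top picture the cake lay flat and the bystanders hadn't moved.

**Weak points:**
- **Slide home:** the pictures give only the 34 mm moved, not where the slide started, so they don't prove the 35.5 mm. I took it as home because repeat pushes with 15 N and 30 N limits stopped at the same spot, and the roller sat at its closest position to the cam.
- **Tool position at the stop:** it was about 7 mm short of what I predicted. Fingers about 3 mm thicker than I assumed, plus my rough plate position, would explain it. The thicker fingers would also explain the lever going slightly past 0.
- **Network on the cake:** it ranked the blue look-alike first, and its side-view position for the real cake was over 20 mm off. I used the top-view measurements instead.

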